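# Stroke the bench light's touch dimmer up to full and hold to save

### The job

Turn the pantry light up to full on the bow-shaped touch dimmer that curves round the tamping mat: put the fingertips on the blue end of its sprung rail and stroke lightly along the curve to the orange end in one unbroken touch, over every segment in order, never pressing the rail down to its stop. Finish with the fingertips still resting lightly on the orange segment, as that saves the setting: the program ends while holding that touch. Do not lift or shift the dimmer, and leave the dosing ring, mug and canister where they stand.

Things in the scene. Friction and masses are not known exactly. Their poses are not given: they have to be found in the camera images.
- dimmer: Loose black bow-shaped base on rubber feet, about 0.8 kg, 36 mm wide, 20 mm high. Origin: centre of the bow's arc at bench height (over the mat); z up. The touch rail on its centre line follows a 120 mm radius arc, from (-56, 106) mm at the blue tip by (-120, 0) to (-56, -106) at the orange tip (62 degrees each way); 16 mm wide, flat top 30 mm above the bench, five flush 52 mm segments.
- rail (a joint): How far the whole touch rail (all five segments together, staying level) is pressed down, in m: 0 up, 0.008 at its bottom stop. Spring-loaded: begins to move at about 1.6 N, plus 0.6 N per mm, about 6.5 N at the stop; it springs back up when let go.
- seg1: Blue end segment of the rail, 52 mm long along the arc, 16 mm wide: where the stroke starts. Origin: centre of the segment's top face (z 30 mm above the bench when the rail is up), axes parallel to the dimmer's.
- seg2: White second segment with one black dot, 52 x 16 mm. Origin: centre of the segment's top face (z 30 mm above the bench when the rail is up), axes parallel to the dimmer's.
- seg3: White middle segment with two black dots, 52 x 16 mm. Origin: centre of the segment's top face (z 30 mm above the bench when the rail is up), axes parallel to the dimmer's.
- seg4: White fourth segment with three black dots, 52 x 16 mm. Origin: centre of the segment's top face (z 30 mm above the bench when the rail is up), axes parallel to the dimmer's.
- seg5: Orange end segment, 52 x 16 mm: where the stroke ends and the fingertips rest. Origin: centre of the segment's top face (z 30 mm above the bench when the rail is up), axes parallel to the dimmer's.
- dosing_ring: Loose stainless steel dosing ring, 62 mm outside diameter, 28 mm high, standing inside the bow on a fixed white tamping mat (150 x 150 mm, 6 mm thick). Origin: centre of its underside. Leave it alone.
- mug: Loose red mug, 84 mm across, 85 mm high, with a handle at its +y side, beside one end of the bow. Origin: centre of its underside. Leave it alone.
- canister: Loose clear plastic canister with a grey cap, 90 mm diameter, 110 mm high, beside the other end of the bow. Origin: centre of its underside. Leave it alone.

How it is judged:
By the outcome, as a careful person would: the job done as asked, in the order asked, and still so for the second after the job is handed in, while the arm keeps its last pose, push and grip.
It also fails if it takes over 45 s, if anything falls off the work surface, if the arm or the gripper's body presses on something with over 40 N, if the wrist force passes 120 N, or if a joint passes its speed limit or range.

### The arm

A 6-joint arm with a two-finger parallel gripper is mounted at the origin on the work surface. World frame = base frame: x ahead of the robot, y to its left, z up, the work surface at z = 0. Lengths are in mm, angles in rad, forces in N, time in s.
With the tool pointing down it reaches from about 375 to 925 mm from the base axis. Payload 5.7 kg.
Tool frame: the origin (TCP) lies on the front face of the gripper's body, between the roots of the fingers; the fingertips stand 73 mm ahead of it and the grasp point (between the pads) lies 54 mm ahead of it; z points along the fingers, y is the direction in which the jaws open and shut (so a half turn about z gives the same grasp; the last joint's range is limited). The gripper opens to 85 mm and grips with 20 to 120 N. Pads are 22 mm wide; open, the fingers measure 114 mm over their backs; the gripper's body (76 mm by 85 mm) begins 54 mm behind the grasp point. The pads swing forward as they close: fully open they stand 13 mm farther back than shut.
Start: joints at [1.067, 0.359, 1.51, -0, 1.272, -0.115], TCP at [227.441, 555.197, 303.867] pointing down, gripper open.
Joint ranges: [-2.97, 2.97], [-1.01, 2.36], [0.21, 2.38], [-0.96, 4.11], [0.2, 2.71], [-2.98, 2.98]. Speed limits (rad/s): [2.39, 2.39, 3.14, 3.14, 3.14, 3.14].

### API

Orientations are given as a 3x3 rotation matrix whose columns are the frame's x, y, z axes.
In Python, from bench import env gives the robot as it stands.
- The arm moves only by the tool step_arm, never from a script. Its argument "series" is a list of rows, each a list of 5 numbers: the shift along the world's x, y, z in mm, then the turn about the world's z in units of 5 degrees (1.0 is 5 degrees), then the closure, from 0 (fully open) to 1 (shut). In form: [[x, y, z, yaw, claw], ...]. A call has 1 to 10 rows; each row is the pose to reach, as a shift and turn from the pose commanded when the call began; what a row does not reach only later rows make up. A row lasts 1/8 s, in which the tool goes at most 62.5 mm and 10.7 degrees, less where a joint would pass 70% of its speed; a pose out of reach is approached as far as the arm can. A call with a gripper value outside its range is refused whole. The fingers move at their own pace and stop on an object; "grip_force" is the grip in N (left out, the last holds). Time passes only in rows, so rows that repeat a pose let the fingers close. It gives the time, the measured TCP pose, the force and the opening at its end, in the units of the state.
- env.get_obs(): the state, without advancing time (a new reading comes with each control period).
- env.camera(name): name is "scene" or "side" or "wrist"; returns the picture (384x512x3 uint8, red, green, blue); there is no depth.
- env.camera_info(name): a dict with "intrinsics" (3x3 intrinsics, pixels), "xyz" and "attitude" of the camera in the world; the wrist camera has in their place "hand_eye" (4x4, takes a point from camera to tool coordinates, whose origin is the TCP and whose axes are the flange's). Camera axes: x right, y down, z forward; pixel columns grow to the right and rows downward; lengths in mm; the calibration is good to about 2 mm. A picture is of the moment at which its call begins: read the wrist's pose just before it. camera_info takes no time and is no camera call.
- env.sign_off(): hands the job in, once; it reports no verdict.
The state is a dict: "clock": time; "joint_positions": joint angles; "joint_vel": joint speeds; "tau": joint torques, N m; "tool_pos": TCP position; "orientation": TCP orientation; "wrist_force": force on the tool from outside, world axes, zero at the start; "moment": the same for the moment, N m; "width": finger opening in mm.
Only numpy, scipy, OpenCV 4.12 (cv2) and the standard library are available. Lean on these libraries where they do the work, as an engineer would, in place of code of your own. Each camera call takes 0.05 s, during which the arm holds its last target. There are 200 camera calls.

## Working session

There is one attempt and no reset: what is moved stays moved. The work goes in short steps, Python scripts to look and compute and a tool call to move; the robot and the scene stay as the last step left them, time stands still between calls to the robot, and variables do not carry over. Pictures are saved under pics/ and viewed, about 8 in all and at most 12, crops included, and the job is handed in when it is done.

Besides the shell and the picture viewer there is one more tool, called after "Emit:" as a command line: name --pt "numbers of a row" for each row, then --argument value for the rest. step_arm: Moves the arm, as the interface text tells. Its arguments: {"type":"object","properties":{"series":{"type":"array"},"grip_force":{"type":"number"}},"required":["series"]}

```bash
mkdir -p pics; ls; python3 - <<'E'
from bench import env
import cv2
o=env.get_obs(); print(o)
for n in ("scene","side","wrist"):
    cv2.imwrite(f"pics/{n}0.png",env.camera(n)[:,:,::-1]); print(n,env.camera_info(n))
E
```

```text
pics
{'clock': 0.0, 'joint_positions': array([ 1.06687638e+00,  3.59509699e-01,  1.51144104e+00,  2.93546341e-05,
        1.27254489e+00, -1.15069420e-01]), 'joint_vel': array([-0.00122113, -0.00011521,  0.00093199,  0.00099167, -0.00232513,
        0.00046396]), 'tau': array([ 1.64801455e-03, -5.27617657e+01, -2.78613496e+01, -1.67513917e-04,
        1.31747819e-02, -1.40837230e-05]), 'tool_pos': array([227.18376831, 554.71851467, 303.04741861]), 'orientation': array([[-9.25342067e-01,  3.79132127e-01, -9.43443043e-04],
       [ 3.79133221e-01,  9.25340623e-01, -1.65287642e-03],
       [ 2.46347623e-04, -1.88716668e-03, -9.99998189e-01]]), 'wrist_force': array([ 0.22084109, -0.19546274, -0.40962849]), 'moment': array([-0.00363392, -0.02650909, -0.042817  ]), 'width': 85.40611026032745}
scene {'intrinsics': array([[349.13502626,   0.        , 259.13320402],
       [  0.        , 349.13502626, 188.50779027],
       [  0.        ,   0.        ,   1.        ]]), 'xyz': array([1201.64127692, -292.25828546,  563.65376322]), 'attitude': array([[ 0.48676514,  0.50352454, -0.71380862],
     
[... 316 characters left out ...]
.69160598]), 'attitude': array([[ 0.90444891, -0.28460895,  0.31775764],
       [-0.42657914, -0.60613996,  0.67128577],
       [ 0.00155167, -0.74269246, -0.66963087]])}
wrist {'intrinsics': array([[302.75336157,   0.        , 260.04729659],
       [  0.        , 302.75336157, 189.3649378 ],
       [  0.        ,   0.        ,   1.        ]]), 'hand_eye': array([[-2.01973237e-04, -9.61613473e-01, -2.74407521e-01,
         6.96801359e+01],
       [ 9.99999646e-01, -4.18478535e-04,  7.30451670e-04,
         2.22689663e-01],
       [-8.17245825e-04, -2.74407276e-01,  9.61613217e-01,
        -6.88804950e+01],
       [ 0.00000000e+00,  0.00000000e+00,  0.00000000e+00,
         1.00000000e+00]])}
```

```bash
cd pics; python3 -c "
import cv2,numpy as np
a=[cv2.imread(n+'0.png') for n in ('scene','side')]
for n,i in zip(('scene','side'),a): cv2.imwrite(n+'0b.png',cv2.resize(i,(800,600),interpolation=cv2.INTER_CUBIC))"
```

```text
(no output)
```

View pics/scene0b.png

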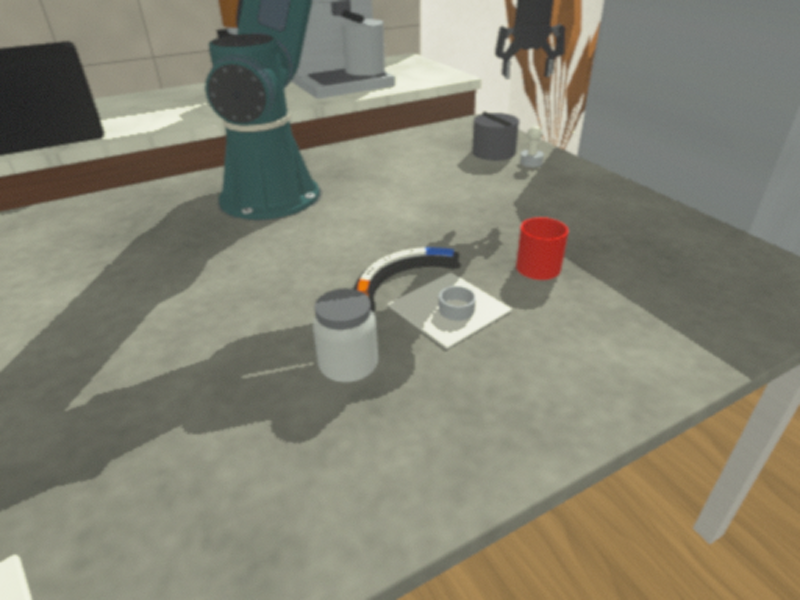

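View pics/side0b.png

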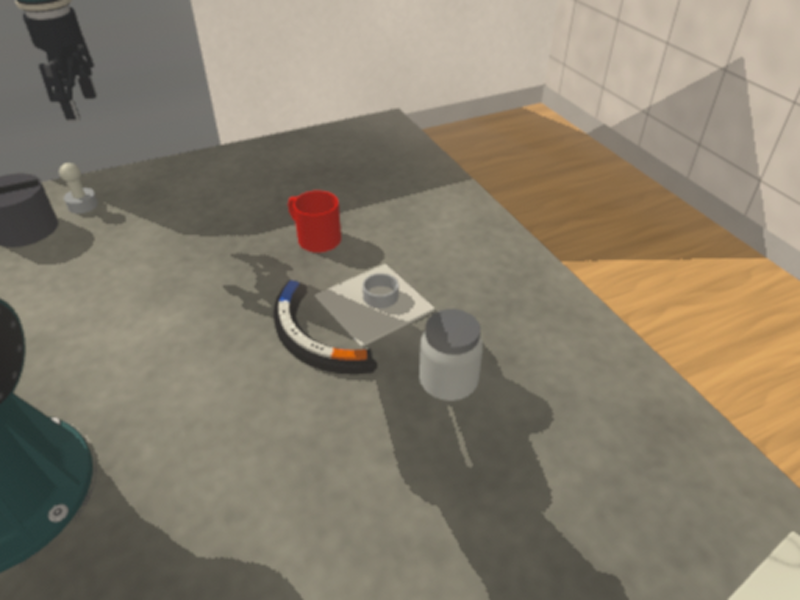

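The side view shows the bow with its blue tip at about (293,285), near the mug, and its orange tip at about (365,353), near the canister. I'll make a first position estimate from these pixels, then move above for a wrist view.

```bash
cat > h.py <<'E'
import numpy as np, cv2
from bench import env
def ray(n,uv,o=None):
    i=env.camera_info(n); K=i['intrinsics']
    if n=='wrist':
        H=i['hand_eye'];R=o['orientation']@H[:3,:3];p=o['tool_pos']+o['orientation']@H[:3,3]
    else: R=i['attitude'];p=i['xyz']
    return p,R@np.linalg.inv(K)@np.array([*uv,1.])
def hit(n,uv,z,o=None):
    p,d=ray(n,uv,o); return p+d*(z-p[2])/d[2]
E
python3 - <<'E'
from h import *
s=.64
for n,l in {'side':dict(blue=(293,285,30),blue2=(288,300,30),mid=(300,337,30),or2=(335,353,30),or1=(368,354,30),ring=(380,303,6),mug=(319,240,0),can=(450,385,0),cancap=(452,332,110),mugtop=(317,203,85)),
 'scene':dict(blue=(453,251,30),or1=(362,290,30),mug=(541,265,0),mugtop=(543,231,85),cap=(343,308,110))}.items():
  for k,(u,v,z) in l.items(): print(n,k,hit(n,(u*s,v*s),z).round(0))
E
```

```text
side blue [466. 194.  30.]
side blue2 [447. 161.  30.]
side mid [437.  70.  30.]
side or2 [474.  15.  30.]
side or1 [519.  -8.  30.]
side ring [592. 113.   6.]
side mug [561. 334.   0.]
side can [616. -93.   0.]
side cancap [614. -89. 110.]
side mugtop [564. 332.  85.]
scene blue [473. 207.  30.]
scene or1 [501.   5.  30.]
scene mug [560. 351.   0.]
scene mugtop [572. 331.  85.]
scene cap [631. -81. 110.]
```

Emit:
step_arm --pt "25 -49 0 0 1" --pt "50 -98 0 0 1" --pt "75 -147 0 0 1" --pt "100 -196 0 0 1" --pt "125 -245 0 0 1" --pt "150 -294 0 0 1" --pt "175 -343 0 0 1" --pt "200 -392 0 0 1" --pt "228 -445 0 0 1" --pt "228 -445 0 0 1" --grip_force 20

```text
clock: 1.4
tool_pos: [457.4, 106.9, 303.9]
orientation: [[-0.923, 0.384, 0.001], [0.384, 0.923, -0.001], [-0.002, -0.001, -1.0]]
wrist_force: [-0.6, 0.8, -0.7]
width: 0.2
```

Emit:
step_arm --pt "0 0 0 0 1" --pt "0 0 0 0 1"

```text
clock: 1.65
tool_pos: [454.6, 111.3, 303.7]
orientation: [[-0.926, 0.378, -0.001], [0.378, 0.926, 0.0], [0.001, -0.0, -1.0]]
wrist_force: [-0.8, 0.4, 0.2]
width: 0.7
```

```bash
python3 - <<'E'
from h import *
import pickle
o=env.get_obs(); im=env.camera('wrist')[:,:,::-1]
pickle.dump((o,im),open('w1.pkl','wb')); print(o['clock'],o['tool_pos'],o['orientation'],o['wrist_force'],o['width'])
cv2.imwrite('pics/w1.png',cv2.resize(im,(800,600),interpolation=cv2.INTER_CUBIC))
E
```

```text
1.65 [454.5545193  111.33411916 303.65920515] [[-9.25990619e-01  3.77545300e-01 -9.59501781e-04]
 [ 3.77545269e-01  9.25991102e-01  2.19768890e-04]
 [ 9.71462824e-04 -1.58751428e-04 -9.99999516e-01]] [-0.75575862  0.36962804  0.18306359] 0.6910029189588474
```

View pics/w1.png

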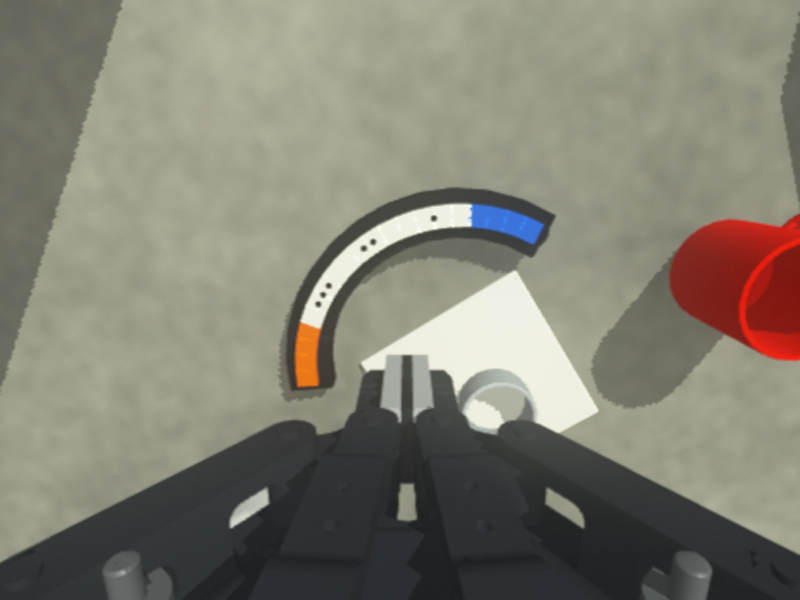

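The wrist view shows the whole bow: blue tip at (540,233), orange tip at (307,387), ring at (500,400) and mug at right. I'll fit the arc from the rail pixels projected to z = 30 mm.

```bash
cat > fit.py <<'E'
from h import *
import sys,pickle
from scipy.optimize import least_squares
o,im=pickle.load(open(sys.argv[1],'rb'))
hsv=cv2.cvtColor(np.ascontiguousarray(im),cv2.COLOR_BGR2HSV).astype(int); H,S,V=hsv[...,0],hsv[...,1],hsv[...,2]
blue=(H>100)&(H<125)&(S>130)&(V>100); org=(H>5)&(H<25)&(S>150)&(V>100); wh=(S<40)&(V>195)
def P(m):
    v,u=np.nonzero(m); return np.array([hit('wrist',(a,b),30,o)[:2] for a,b in zip(u,v)])
B,O,W=P(blue),P(org),P(wh)
print(len(B),len(O),len(W),'blue c',B.mean(0),'orange c',O.mean(0))
c0=np.array([546.,109.]); A=np.vstack([B,O])
for k in range(4):
    r=np.linalg.norm(W-c0,axis=1); d=(W-c0)@np.array([-.97,-.22])
    A=np.vstack([B,O,W[(abs(r-120)<14)&(d>50)]])
    c0=least_squares(lambda c:np.linalg.norm(A-c,axis=1)-120,c0,loss='soft_l1',f_scale=3).x
f=least_squares(lambda c:np.linalg.norm(A-c[:2],axis=1)-c[2],[*c0,120],loss='soft_l1',f_scale=3).x
an=lambda X:np.degrees(np.arctan2(-(X-c0)[:,1],-(X-c0)[:,0]))
a=an(A); lo,hi=np.percentile(a,[.3,99.7])
rr=np.linalg.norm(A-c0,axis=1)
print('c',c0,'free r',f,'angles',lo,hi,'yaw',(lo+hi)/2,'blue',np.percentile(an(B),[.5,99.5]),'org',np.percentile(an(O),[.5,99.5]),'r',np.percentile(rr,[1,50,99]),len(A))
E
python3 fit.py w1.pkl
```

```text
Traceback (most recent call last):
  File "fit.py", line 9, in <module>
    B,O,W=P(blue),P(org),P(wh)
                         ~^^^^
  File "fit.py", line 8, in P
    v,u=np.nonzero(m); return np.array([hit('wrist',(a,b),30,o)[:2] for a,b in zip(u,v)])
                                        ~~~^^^^^^^^^^^^^^^^^^^^
  File "h.py", line 10, in hit
    p,d=ray(n,uv,o); return p+d*(z-p[2])/d[2]
        ~~~^^^^^^^^
  File "h.py", line 4, in ray
    i=env.camera_info(n); K=i['intrinsics']
ValueError: time passes only in moves, steps and waits
```

```bash
sed -i 's/^def ray/from functools import lru_cache\ninfo=lru_cache(env.camera_info)\ndef ray/; s/i=env.camera_info(n)/i=info(n)/' h.py; python3 fit.py w1.pkl
```

```text
685 578 8171 blue c [456.10998355 188.55332949] orange c [495.91443059  10.31581782]
c [550.34714351 116.02027639] free r [549.7527461  115.90103788 119.49001518] angles -49.7868469584034 74.84496274996332 yaw 12.529057895779957 blue [-49.99337613 -25.33721363] org [50.61286477 75.13129894] r [111.46267448 120.08662086 127.81722721] 3031
```

Emit:
step_arm --pt "1 28 -60 0 1" --pt "2 56 -120 0 1" --pt "3 83 -165 0 1" --pt "3 83 -184 0 1" --pt "3 83 -186 0 1" --pt "3 83 -186 0 1" --pt "3 83 -186 0 1"

```text
clock: 2.58
tool_pos: [459.2, 193.4, 119.1]
orientation: [[-0.925, 0.379, 0.002], [0.379, 0.925, 0.001], [-0.002, 0.001, -1.0]]
wrist_force: [-0.3, -1.7, -1.3]
width: 0.1
```

```bash
python3 - <<'E'
from h import *
for _ in range(3):
    o=env.get_obs(); im=env.camera('wrist')[:,:,::-1]; print(o['tool_pos'].round(2),o['wrist_force'].round(2))
s=env.camera('side')[:,:,::-1]
a=cv2.resize(im[150:330,120:400],None,fx=2,fy=2,interpolation=cv2.INTER_CUBIC)[:,:400]
a=cv2.resize(im,(400,300)); b=cv2.resize(s[150:250,150:283],(400,300),interpolation=cv2.INTER_CUBIC)
cv2.imwrite('pics/w2.png',np.hstack([a,b]))
E
```

```text
[459.23 193.39 119.14] [-0.26 -1.7  -1.33]
[459.19 193.3  119.09] [-0.26  0.58  1.1 ]
[459.13 193.2  118.98] [ 0.41 -0.62  0.16]
```

View pics/w2.png

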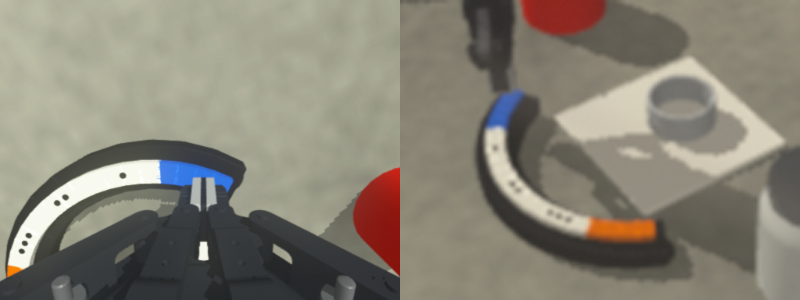

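Left, wrist view: the fingertips are just over the blue segment. Right, side view: the gripper is above the blue end and nothing has been disturbed. Next I'll average the noisy force in free air, then descend gently.

```bash
cat > f.py <<'E'
from h import *
F=[];T=[]
for _ in range(12): env.camera('wrist'); o=env.get_obs(); F.append(o['wrist_force']); T.append(o['tool_pos'])
print(o['clock'],np.mean(F,0).round(2),(np.std(F,0)/12**.5).round(2),np.mean(T,0).round(2))
E
python3 f.py
```

```text
3.375 [ 0.05 -0.18  0.01] [0.18 0.15 0.11] [458.51 193.14 117.99]
```

Emit:
step_arm --pt "0 0 -8 0 1" --pt "0 0 -11 0 1" --pt "0 0 -13 0 1" --pt "0 0 -14 0 1" --pt "0 0 -15 0 1" --pt "0 0 -16 0 1" --pt "0 0 -16 0 1"

```text
clock: 4.25
tool_pos: [458.5, 193.2, 102.0]
orientation: [[-0.925, 0.379, 0.0], [0.379, 0.925, -0.0], [-0.0, 0.0, -1.0]]
wrist_force: [-0.4, -0.1, 2.2]
width: -0.4
```

```bash
python3 f.py
```

```text
4.85 [-0.07  0.21  1.84] [0.08 0.18 0.14] [458.51 193.23 101.95]
```

Contact has been made: 1.8 N at z = 102. Another 2 mm should give about 3 N at mid-light depth. Then comes the stroke.

Emit:
step_arm --pt "0 0 -1 0 1" --pt "0 0 -2 0 1" --pt "0 0 -2 0 1"

```text
clock: 5.22
tool_pos: [458.5, 193.2, 99.8]
orientation: [[-0.925, 0.379, 0.0], [0.379, 0.925, -0.0], [-0.0, 0.0, -1.0]]
wrist_force: [-0.2, 0.8, 3.4]
width: -0.0
```

```bash
python3 f.py; python3 -c "
import numpy as np
a=np.radians(np.linspace(-40,64,27)); p=np.c_[550.35-120*np.cos(a),116.02-120*np.sin(a)]
print((p-p[0]).round(1).tolist(),p[0])"
```

```text
5.825 [0.17 0.07 3.22] [0.26 0.17 0.11] [458.51 193.22  99.9 ]
[[0.0, 0.0], [-5.2, -6.6], [-9.8, -13.5], [-14.0, -20.8], [-17.7, -28.3], [-20.8, -36.1], [-23.4, -44.1], [-25.5, -52.2], [-26.9, -60.4], [-27.8, -68.8], [-28.1, -77.1], [-27.8, -85.5], [-26.9, -93.8], [-25.5, -102.1], [-23.4, -110.2], [-20.8, -118.2], [-17.7, -125.9], [-14.0, -133.5], [-9.8, -140.7], [-5.2, -147.7], [0.0, -154.3], [5.6, -160.5], [11.6, -166.3], [18.0, -171.7], [24.8, -176.6], [31.9, -181.1], [39.3, -185.0]] [458.42466683 193.15451316]
```

Emit:
step_arm --pt "-2.5 -3.3 0 0 1" --pt "-5.2 -6.6 0 0 1" --pt "-9.8 -13.5 0 0 1" --pt "-14.0 -20.8 0 0 1" --pt "-17.7 -28.3 0 0 1" --pt "-20.8 -36.1 0 0 1" --pt "-23.4 -44.1 0 0 1" --pt "-25.5 -52.2 0 0 1" --pt "-26.9 -60.4 0 0 1" --pt "-26.9 -60.4 0 0 1"

```text
clock: 7.08
tool_pos: [431.1, 131.8, 99.8]
orientation: [[-0.925, 0.379, -0.001], [0.379, 0.925, -0.001], [0.001, -0.001, -1.0]]
wrist_force: [-0.1, -2.1, 4.1]
width: -0.4
```

```bash
python3 f.py; python3 - <<'E'
from h import *
a=cv2.resize(env.camera('wrist')[:,:,::-1],(400,300)); b=cv2.resize(env.camera('side')[150:250,150:283,::-1],(400,300),interpolation=cv2.INTER_CUBIC)
cv2.imwrite('pics/w3.png',np.hstack([a,b]))
E
```

```text
7.675 [-0.73 -2.43  3.36] [0.14 0.15 0.13] [431.18 132.64  99.76]
```

View pics/w3.png

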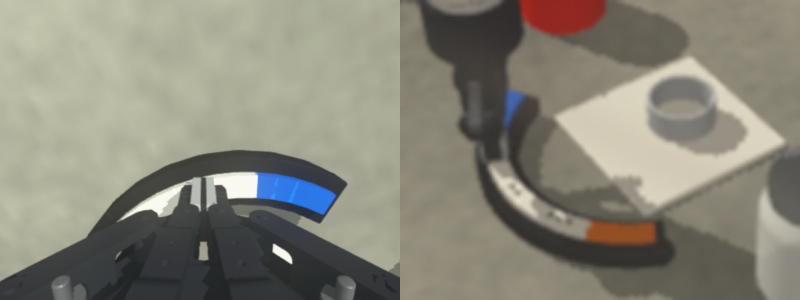

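The fingertips are on the second segment. The dimmer is unmoved in the side view, with its orange end still at the same pixels, and the force is 3.4 N. Continuing the stroke.

Emit:
step_arm --pt "-0.5 -4 0 0 1" --pt "-0.9 -8.4 0 0 1" --pt "-1.2 -16.7 0 0 1" --pt "-0.9 -25.1 0 0 1" --pt "0 -33.4 0 0 1" --pt "1.4 -41.7 0 0 1" --pt "3.5 -49.8 0 0 1" --pt "6.1 -57.8 0 0 1" --pt "9.2 -65.5 0 0 1" --pt "9.2 -65.5 0 0 1"

```text
clock: 9.02
tool_pos: [441.2, 66.4, 99.9]
orientation: [[-0.925, 0.379, 0.0], [0.379, 0.925, -0.001], [-0.001, -0.001, -1.0]]
wrist_force: [0.6, -3.3, 3.4]
width: 0.1
```

Emit:
step_arm --pt "1.8 -3.8 0 0 1" --pt "3.7 -7.6 0 0 1" --pt "7.9 -14.8 0 0 1" --pt "12.5 -21.8 0 0 1" --pt "17.7 -28.4 0 0 1" --pt "23.3 -34.6 0 0 1" --pt "29.3 -40.4 0 0 1" --pt "35.7 -45.8 0 0 1" --pt "42.5 -50.7 0 0 1" --pt "42.5 -50.7 0 0 1"

```text
clock: 10.28
tool_pos: [484.8, 15.8, 100.1]
orientation: [[-0.925, 0.379, 0.002], [0.379, 0.925, -0.001], [-0.002, -0.0, -1.0]]
wrist_force: [0.1, -1.0, 2.4]
width: 0.0
```

```bash
python3 f.py; python3 - <<'E'
from h import *
a=cv2.resize(env.camera('wrist')[:,:,::-1],(400,300)); b=cv2.resize(env.camera('side')[150:250,150:283,::-1],(400,300),interpolation=cv2.INTER_CUBIC)
cv2.imwrite('pics/w4.png',np.hstack([a,b]))
E
```

```text
10.875 [ 1.87 -1.08  3.31] [0.14 0.19 0.18] [484.05  16.49 100.09]
```

View pics/w4.png

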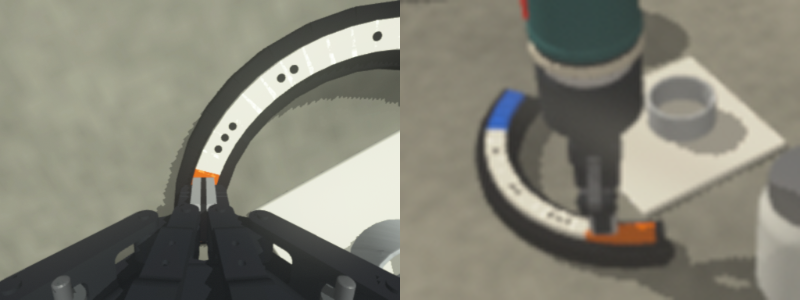

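The fingertips are on the start of the orange segment, at 3.3 N, with the dimmer still in place. One last stretch brings them to the segment's middle.

Emit:
step_arm --pt "3.5 -2.3 0 0 1" --pt "7.1 -4.5 0 0 1" --pt "10.8 -6.5 0 0 1" --pt "14.5 -8.4 0 0 1" --pt "14.5 -8.4 0 0 1" --pt "14.5 -8.4 0 0 1"

```text
clock: 11.72
tool_pos: [498.3, 7.9, 100.0]
orientation: [[-0.925, 0.379, 0.001], [0.379, 0.925, -0.001], [-0.001, -0.0, -1.0]]
wrist_force: [-0.4, -1.2, 2.9]
width: 0.1
```

```bash
python3 f.py; python3 - <<'E'
from h import *
a=cv2.resize(env.camera('wrist')[:,:,::-1],(400,300)); b=cv2.resize(env.camera('side')[150:250,150:283,::-1],(400,300),interpolation=cv2.INTER_CUBIC)
cv2.imwrite('pics/w5.png',np.hstack([a,b]))
E
```

```text
12.325 [ 0.18 -2.31  3.08] [0.17 0.16 0.15] [498.24   8.   100.03]
```

View pics/w5.png

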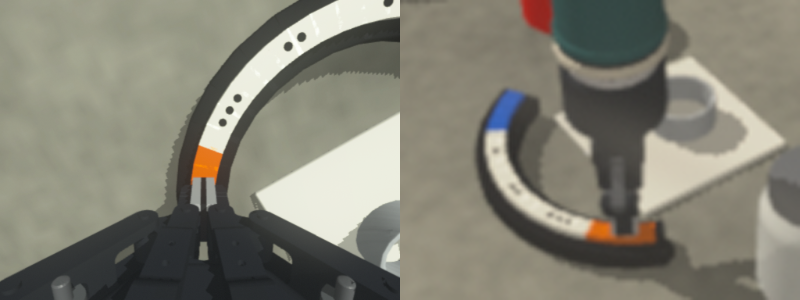

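The fingertips rest mid-orange at about 3.1 N. The blue and orange ends are at the same side-view pixels as before, and the ring, mug and canister are unmoved. Handing in.

```bash
python3 -c "
from bench import env
print(env.sign_off())"
```

```text
the job is handed in; nothing more can be done
None
```

I stroked the dimmer from the blue end to the orange end in one touch, with the gripper shut. I handed the job in at about 12.4 s, with the fingertips still resting on the middle of the orange segment. The hand-in gives no verdict.

- **Force:** the averaged vertical force was 3.1–3.4 N at each stop along the stroke. That means the rail was pressed down about 2.5–3 mm, well short of its stop at 8 mm and 6.5 N. Single readings never exceeded 4.1 N, with about 1 N of noise. The last average was 3.1 N.
- **Position:** the fingertips stayed within about 1 mm of the rail's centre line as fitted from the camera, at the stops where I checked.
- **Objects:** the side view showed no visible shift of the dimmer or ring. Only part of the mug and canister was in the crops, and those parts looked unmoved. This was judged by eye, not measured.
- **Not checked:** I could not see the rail itself move, so contact is inferred from force and height. Sideways drag was up to about 3 N. No check failed or disagreed.

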